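Lock the instrument case: hasp over, shackle round, press until it clicks

ROBOT

A 7-joint arm with a two-finger parallel gripper is mounted at the origin on the work surface; the furniture and walls round the work are solid. World frame = base frame: x ahead of the robot, y to its left, z up, the work surface at z = 0. Lengths are in m, angles in rad, forces in N, time in s.
With the tool pointing down it reaches from about 0.4 to 0.85 m from the base axis. Payload 10.4 kg.
Tool frame: the origin (TCP) lies between the finger pads; the fingertips stand 17 mm ahead of it and the grasp point (between the pads) lies 2 mm behind it; z points along the fingers, y is the line along which they close (so a half turn about z gives the same grasp; the last joint's range is limited). The gripper opens to 85 mm and grips with 20 to 120 N. Pads are 22 mm wide; open, the fingers measure 114 mm over their backs; the gripper's body (76 mm by 85 mm) begins 54 mm behind the grasp point. The pads swing forward as they close: fully open they stand 13 mm farther back than shut.
Start: joints at [1.162, 0.332, -0.065, 1.46, 0.022, 1.35, -0.088], TCP at [0.235, -0.579, 0.248] pointing down, gripper open.
Joint ranges: [-2.6, 2.6], [-0.5, 2.12], [-1.47, 1.34], [0.16, 2.42], [-1.27, 4.41], [0.06, 2.06], [-2.6, 2.6]. Speed limits (rad/s): [2.22, 2.22, 2.79, 2.79, 3.14, 3.14, 3.14].

INTERFACE

Orientations are given as a unit quaternion [x, y, z, w].
In Python, from workcell import readout, imaging, manip gives the robot as it stands. The module is installed in compiled form; this text tells all that it offers.
- The arm moves only by the shell command python3 -m crank 'ROWS' [OPENING] [FORCE]. ROWS is JSON, a list of rows, each a list of 4 numbers: the shift along the tool's x, y, z as a fraction of full scale, then the turn about the tool's z as a fraction of full scale. In form: [[x, y, z, yaw], ...]. A call has 1 to 5 rows; each row is the pose to reach, as a shift and turn from the pose commanded when the call began, along the tool's axes at that moment; what a row does not reach only later rows make up. Full scale, the value 1, is 400 mm for a shift and 60 degrees for a turn. A row lasts 1/12 s, in which the tool goes at most 41.7 mm and 7.16 degrees, less where a joint would pass 70% of its speed; a pose out of reach is approached as far as the arm can. A call with a number of a shift or a turn outside -1 to 1 is refused whole. A call with a gripper value outside its range is refused whole. OPENING is the gripper command: -1 is shut, 1 is fully open, values between are in proportion, set as the call begins (- or left out, the last holds). The fingers move at their own pace and stop on an object; FORCE is the grip in N (left out, the last holds). Time passes only in rows, so rows that repeat a pose let the fingers close. It gives the time, the measured TCP pose, the force, the opening and the grip force at its end, in the units of the state.
- readout.get_obs(): the state, without advancing time (a new reading comes with each control period).
- imaging.camera(name): name is "scene" or "top"; returns a dict with "color" (420x560x3 uint8, red, green, blue), "fx", "fy", "cx", "cy" (pixels), "rvec" (rotation vector, rad) and "tvec" (3), from world to camera coordinates, as OpenCV has them. Camera axes: x right, y down, z forward; pixel columns grow to the right and rows downward; lengths in m; the calibration is good to about 2 mm. A picture is of the moment at which its call begins. There is no depth.
- manip.hand_in(): hands the job in; it is judged then, once.
The state is a dict: "clock": time; "joint_pos": joint angles; "joint_velocities": joint speeds; "tau": joint torques, N m; "position": TCP position; "ee_rot": TCP orientation; "ft_force": force on the tool from outside, world axes, zero at the start; "torque": the same for the moment, N m; "grip_width": opening from 0.0 (shut) to 1.0 (fully open); "grasp_force": force on a finger pad.
Only numpy, scipy, OpenCV 4.12 (cv2) and the standard library are available. Lean on these libraries where they do the work, as an engineer would, in place of code of your own. Each camera call takes 0.05 s, during which the arm holds its last target. There are 200 camera calls.

TASK

The instrument case is shut but not locked. Fold the hasp strap on its lid flat down over the lock, swing the lock's open shackle round until its short leg stands over the eye in the strap, and press the shackle down through the eye into the lock until it clicks and stays down by itself. Press gently and feel for the click instead of forcing it, and leave the small things round the case where they are.

Things in the scene. Friction and masses are not known exactly. Their poses are not given: they have to be found in the camera images.
- gauge_case: closed black instrument case, 133 x 190 x 59 mm, fixed to the worktop; origin at the middle of its underside, z up, its front faces its own -x. A steel shackle lock is bolted to the middle of its front; a hasp strap is hinged on the front edge of its lid.
- lock: grey laminated steel lock body, 30 mm deep (x), 64 mm wide (y), 52 mm tall, fixed to the case; origin at the middle of its flat top face, 58 mm above the worktop and 84 mm in front (-x) of the case's origin; axes parallel to the case's. The case's lid (59 mm high) begins 18 mm behind the origin (+x).
- hasp (a joint): angle of the hasp strap about its hinge line: 0 = folded forward, flat over the lock; about 1.6 = upright; 1.7 to 2.3 (as it starts) = leaning back over the lid. The hinge is stiff (about 0.02 N m) and stays where it is left. The hinge line runs along the case's y, 62.5 mm in front of the case's origin (x = -62.5 mm), 62.8 mm above the worktop.
- hasp_end (a point): middle of the free end of the hasp strap, moving with it. The strap is a steel plate 36 mm long from the hinge line, 28 mm wide (y = -31 to -3 mm in the case's frame), 3 mm thick, with a round eye of 13 mm centred 21.5 mm from the hinge line. Folded flat, its top is 61.4 mm above the worktop and its eye lies over lock_hole.
- shackle: the lock's U-shaped shackle: 9 mm round steel bar, legs 34 mm apart. The long leg is captive in the lock and is the axis it swings about. Origin at that leg's foot, z up the leg; the short leg stands 34 mm to the shackle's own -y. It starts sprung up, swung out in front of the case: yaw -1.5 to -1.0 rad from the case's. Closed when its yaw equals the case's. It cannot be lifted out.
- shackle_tip (a point): centre of the lower end of the short leg, 64 mm above the worktop when the shackle is up. The leg has a 2 mm taper at its end and, on the side facing the long leg, the notch that the hidden pawl drops into.
- shackle_bow (a point): middle of the top of the bow, on the bar's centre line (the bar's top surface is 4.5 mm higher); 17 mm from either leg's axis, 52 mm above the short leg's tip, 116 mm above the worktop when up. The bow lies in the shackle's y-z plane, so it is pinched across the shackle's x (9 mm thick).
- lock_hole (a point): centre of the mouth of the lock's short-leg hole in its top face, 17 mm to -y of the lock's middle: a round hole of 11 mm with a small chamfer; z up, axes parallel to the case's
- lock_pivot (a point): point on the long leg's axis in the lock's top face, 34 mm to +y of lock_hole. Pressed down, the shackle meets an ejector spring (1 to 4 N), then the sprung pawl (5 to 9 N in all). The click comes after 16 to 26 mm of travel, unseen and different at each start; a hard stop follows 1.5 mm later, where 12 N is plenty. Let go too early, it springs up again; a side load makes it bind in its bore.
- rubber_puck_3: bystander: flat round white rubber puck, 29 mm across, 12 mm tall, loose; origin at the middle of its underside
- weight_2: bystander: small check weight with a knob, 27 mm round, 30 mm tall, loose; origin at the middle of its underside
- fixture_jaw_2: bystander: brass fixture strap, 14 x 52 x 9 mm, long along its own y, loose; origin at the middle of its underside
Mind the look-alikes: they are no part of the job. What is shaped like the shackle but brown or red is not meant.

How it is judged:
By the outcome, as a careful person would: the job done as asked, in the order asked, and still so for the second after the job is handed in, with the robot touching nothing.
It also fails if it takes over 51 s, if anything falls off the work surface, if the arm or the gripper's body presses on something with over 40 N, if the wrist force passes 120 N, or if a joint passes its speed limit or range.

## Working session

There is one attempt and no reset: what is moved stays moved. The work goes in short steps, Python scripts to look and compute and a shell command to move; the robot and the scene stay as the last step left them, time stands still between calls to the robot, and variables do not carry over. Pictures are saved under pics/ and viewed, at most 14 in all, crops included, and the job is handed in when it is done.

```bash
mkdir -p pics; cat > h.py <<'E'
import numpy as np, cv2, pickle
from workcell import readout, imaging
def snap(name,tag):
    c=imaging.camera(name); pickle.dump(c,open(f'pics/{tag}.pkl','wb'))
    cv2.imwrite(f'pics/{tag}.png',cv2.cvtColor(c['color'],cv2.COLOR_RGB2BGR)); return c
def K(c): return np.array([[c['fx'],0,c['cx']],[0,c['fy'],c['cy']],[0,0,1.]])
def proj(c,P):
    return cv2.projectPoints(np.array(P,float).reshape(-1,3),np.array(c['rvec'],float),np.array(c['tvec'],float),K(c),None)[0].reshape(-1,2)
def ray(c,uv,z):
    R=cv2.Rodrigues(np.array(c['rvec'],float))[0]; o=-R.T@np.array(c['tvec'],float)
    d=R.T@np.linalg.inv(K(c))@np.array([*uv,1.]); return o+d*(z-o[2])/d[2]
E
python3 - <<'E'
from h import *
for n in('scene','top'):
    c=snap(n,n+'0'); R=cv2.Rodrigues(np.array(c['rvec'],float))[0]; print(n,-R.T@np.array(c['tvec']),c['fx'],c['cx'],c['cy'])
print(readout.get_obs())
E
python3 -c "
import cv2
a=cv2.imread('pics/scene0.png');b=cv2.imread('pics/top0.png')
"
```

```text
scene [-0.09816512 -0.71248519  0.46024032] 426.6632855976885 287.2372617916856 200.33675725329746
top [ 0.31002461 -0.15265777  0.94750533] 399.0895960667884 280.444942599131 206.53921599402017
{'clock': 0.1, 'joint_pos': array([ 1.16243179,  0.33278303, -0.06471085,  1.46084469,  0.02157976,
        1.34987521, -0.08852831]), 'joint_velocities': array([-0.00077893, -0.00114936, -0.00167346, -0.00295741,  0.0006295 ,
        0.00029163, -0.00195213]), 'tau': array([ 1.63836772e-03, -6.26750708e+01,  4.91113623e-02, -3.92431891e+01,
        1.63931202e-02,  6.97855692e-03,  6.93626566e-05]), 'position': array([ 0.23506462, -0.57878543,  0.24761754]), 'ee_rot': array([ 9.81455974e-01,  1.91686725e-01, -1.31627193e-04, -5.93539773e-04]), 'ft_force': array([0.04490639, 0.84543918, 0.08005767]), 'torque': array([0.02555056, 0.00765234, 0.02863742]), 'grasp_force': 0.0, 'grip_width': 1.0012944926805676}
```

View pics/scene0.png

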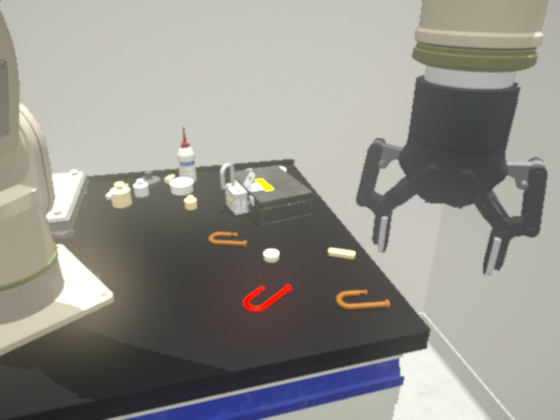

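View pics/top0.png

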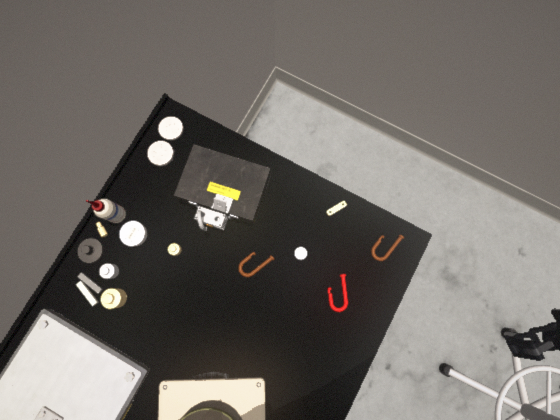

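The case is at about (222,185) in the top view and (265,195) in the scene view, with the lock facing the robot. I'll enlarge both.

```bash
python3 - <<'E'
from h import *
a=cv2.imread('pics/scene0.png')[150:230,210:320];b=cv2.imread('pics/top0.png')[135:240,165:280]
f=lambda x,k:cv2.resize(x,None,fx=k,fy=k,interpolation=cv2.INTER_CUBIC)
A=f(a,3.6);B=f(b,3.6)
H=max(A.shape[0],B.shape[0]);o=np.zeros((H,A.shape[1]+B.shape[1],3),np.uint8)
o[:A.shape[0],:A.shape[1]]=A;o[:B.shape[0],A.shape[1]:]=B
print(A.shape,B.shape); cv2.imwrite('pics/crop0.png',o[:, :800] if o.shape[1]>800 else o)
c=pickle.load(open('pics/top0.pkl','rb'))
for uv in [(194,145),(270,166),(254,221),(175,194)]: print(ray(c,uv,.059))
E
```

```text
(288, 396, 3) (378, 414, 3)
[0.64179311 0.03986527 0.059     ]
[ 0.58611934 -0.1371417   0.059     ]
[ 0.45787171 -0.09846882  0.059     ]
[0.52488097 0.08118052 0.059     ]
```

View pics/crop0.png

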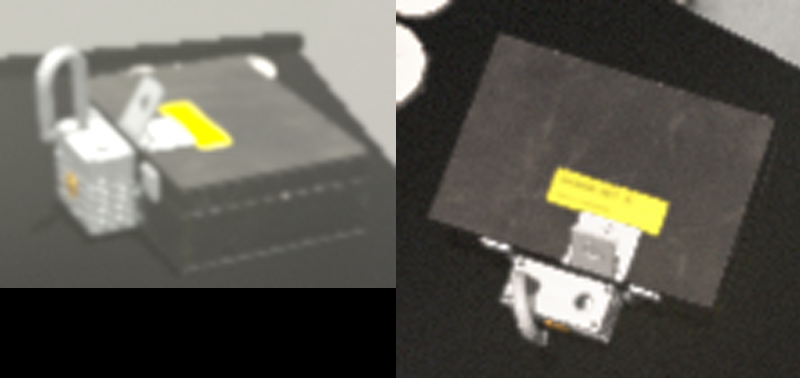

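```bash
cat >> h.py <<'E'
def c2w(p,q):
    x,y,a=p; q=np.atleast_2d(q); c,s=np.cos(a),np.sin(a)
    return np.c_[x+c*q[:,0]-s*q[:,1],y+s*q[:,0]+c*q[:,1],q[:,2]]
E
python3 - <<'E'
from h import *
from scipy.optimize import least_squares
T=pickle.load(open('pics/top0.pkl','rb'));S=pickle.load(open('pics/scene0.pkl','rb'))
tp=lambda u,v:((u-396)/3.6+165,v/3.6+135); sp=lambda u,v:(u/3.6+210,v/3.6+150)
m,w=.0665,.095
topP=[(m,w,.059),(m,-w,.059),(-m,-w,.059),(-m,w,.059),(-.084,-.017,.058)]
topU=[tp(501,35),tp(775,118),tp(715,307),tp(430,215),tp(582,300)]
scP=[(-m,-w,.059),(m,-w,.059),(-.099,-.032,.058)]; scU=[sp(186,190),sp(364,152),sp(95,160)]
def f(p): return np.r_[(proj(T,c2w(p,topP))-topU).ravel(),(proj(S,c2w(p,scP))-scU).ravel()]
r=least_squares(f,[.55,-.03,-.35],loss='soft_l1'); p=r.x; print(p, r.fun.reshape(-1,2).round(1)); np.save('pose.npy',p)
it=lambda uv:(((uv-[165,135])*3.6)+[396,0]).round(0); isn=lambda uv:((uv-[210,150])*3.6).round(0)
for th in (1.7,1.9,2.1,2.3):
    q=[(-.0625-.036*np.cos(th),-.017,.0628+.036*np.sin(th)),(-.0625-.0215*np.cos(th),-.017,.0628+.0215*np.sin(th))]
    print(th,it(proj(T,c2w(p,q))).tolist(),isn(proj(S,c2w(p,q))).tolist())
for y in (-1.5,-1.25,-1.0):
    d=lambda k,z:(-.084-k*np.cos(np.pi/2+y)*1.0 if 0 else -.084+k*np.sin(y), .017-k*np.cos(y), z)
    q=[d(.017,.1205),d(.034,.064)]
    print(y,it(proj(T,c2w(p,q))).tolist(),isn(proj(S,c2w(p,q))).tolist(),c2w(p,q).round(3).tolist())
E
```

```text
[ 0.55201658 -0.02829374 -0.33054745] [[-0.2 -1.3]
 [ 0.9 -1. ]
 [-0.5  0.6]
 [-0.4  1.4]
 [ 1.3 -0.4]
 [-1.7 -0.2]
 [ 2.4 -0.4]
 [-0.9  0.1]]
1.7 [[591.0, 247.0], [593.0, 254.0]] [[142.0, 82.0], [140.0, 103.0]]
1.9 [[595.0, 236.0], [596.0, 248.0]] [[153.0, 82.0], [146.0, 103.0]]
2.1 [[599.0, 227.0], [598.0, 243.0]] [[162.0, 85.0], [152.0, 105.0]]
2.3 [[603.0, 220.0], [601.0, 238.0]] [[171.0, 90.0], [157.0, 108.0]]
-1.5 [[508.0, 291.0], [519.0, 333.0]] [[58.0, 42.0], [38.0, 130.0]] [[0.462, 0.019, 0.12], [0.445, 0.024, 0.064]]
-1.25 [[515.0, 292.0], [533.0, 335.0]] [[62.0, 44.0], [45.0, 134.0]] [[0.461, 0.015, 0.12], [0.444, 0.015, 0.064]]
-1.0 [[522.0, 291.0], [546.0, 333.0]] [[67.0, 46.0], [54.0, 137.0]] [[0.462, 0.011, 0.12], [0.445, 0.007, 0.064]]
```

Strap angle is about 1.85, shackle yaw about -1.2. I'll work out the row to move behind the strap, high up.

```bash
cat >> h.py <<'E'
from scipy.spatial.transform import Rotation as Ro
def row(pw,ang):
    "row to reach world TCP pw with tool-y heading ang (mod pi nearest)"
    o=readout.get_obs(); R=Ro.from_quat(o['ee_rot']).as_matrix()
    cur=np.arctan2(R[1,1],R[0,1]); t=(cur-ang+np.pi/2)%np.pi-np.pi/2
    r=R.T@(np.array(pw)-o['position'])/.4
    return np.r_[r,np.degrees(t)/60].round(3).tolist()
def crow(q,rel=0):
    p=np.load('pose.npy'); return row(c2w(p,q)[0],p[2]+rel)
def st():
    o=readout.get_obs(); p=np.load('pose.npy'); R=Ro.from_quat(o['ee_rot']).as_matrix()
    c,s=np.cos(p[2]),np.sin(p[2]); d=o['position'][:2]-p[:2]
    q=np.r_[c*d[0]+s*d[1],-s*d[0]+c*d[1],o['position'][2]]
    print('t',round(float(o['clock']),2),'case',(q*1000).round(1),'yaw',round((np.arctan2(R[1,1],R[0,1])-p[2]+np.pi/2)%np.pi-np.pi/2,3),'F',np.round(o['ft_force'],1),'w',round(float(o['grip_width']),2),'g',round(float(o['grasp_force']),1),'j7',round(o['joint_pos'][6],2))
E
python3 -c "
from h import *
print(crow((-.022,-.020,.2)))"
```

```text
[1.178, -0.975, 0.12, -0.816]
```

```bash
python3 -m crank '[[0.1,-0.08,0,-0.11],[0.2,-0.16,0,-0.22],[0.28,-0.24,0,-0.33],[0.36,-0.3,0,-0.44],[0.44,-0.36,0,-0.55]]' -1 20 >/dev/null; python3 -c "
from h import *
st();print(crow((-.022,-.020,.17)))"
```

```text
t 0.52 case [ -86.9 -416.5  248. ] yaw -0.273 F [1.3 0.1 1.2] w 0.3 g 0.0 j7 0.15
[0.998, -0.111, 0.195, -0.261]
```

```bash
python3 -m crank '[[0.1,-0.01,0,-0.05],[0.2,-0.02,0,-0.1],[0.3,-0.03,0,-0.16],[0.4,-0.04,0,-0.21],[0.5,-0.05,0,-0.26]]' >/dev/null;python3 -c "
from h import *
st();print(crow((-.022,-.020,.17)))"
```

```text
t 0.93 case [ -51.  -218.8  248.2] yaw -0.004 F [ 1.7 -0.2 -0.1] w -0.0 g 0.0 j7 0.02
[0.497, 0.071, 0.195, -0.004]
```

```bash
python3 -m crank '[[0.1,0.02,0,0],[0.2,0.04,0.04,0],[0.3,0.06,0.1,0],[0.4,0.07,0.15,0],[0.497,0.071,0.195,0]]' >/dev/null;python3 -m crank '[[0,0,0,0],[0,0,0,0]]' >/dev/null; python3 - <<'E'
from h import *
st();print(crow((-.022,-.020,.095)))
c1=snap('scene','s1')['color'];c2=snap('top','t1')['color']
a=c1[120:240,190:330];b=c2[120:250,150:290]
f=lambda x:cv2.resize(x,(400,int(400*x.shape[0]/x.shape[1])),interpolation=cv2.INTER_CUBIC)
A,B=f(a),f(b);o=np.zeros((max(len(A),len(B)),800,3),np.uint8);o[:len(A),:400]=A;o[:len(B),400:]=B
cv2.imwrite('pics/crop1.png',o[:,:,::-1])
E
```

```text
t 1.52 case [-22.7 -30.5 174.1] yaw -0.002 F [-0.3 -0.8 -0.4] w 0.0 g 0.0 j7 -0.43
[0.026, 0.002, 0.198, -0.001]
```

View pics/crop1.png

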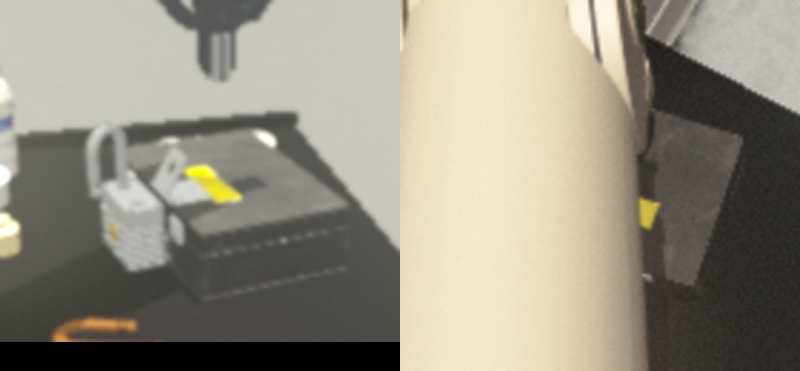

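The strap still leans back and the shackle is out in front. The shut fingers hang above the lid behind the strap, clear of it. Lowering them behind the strap.

```bash
python3 -m crank '[[0.026,0,0.08,0],[0.026,0.01,0.16,0],[0.026,0.01,0.21,0],[0.026,0.01,0.21,0]]' >/dev/null; python3 - <<'E'
from h import *
st();print(crow((-.045,-.020,.089)),crow((-.065,-.020,.089)))
E
```

```text
t 1.95 case [-19.2 -25.   88. ] yaw -0.009 F [ 0.   0.2 -0.5] w -0.0 g 0.0 j7 -0.51
[0.012, -0.065, -0.002, -0.008] [0.012, -0.115, -0.002, -0.008]
```

```bash
python3 -m crank '[[0.012,-0.03,-0.025,0],[0.012,-0.05,-0.042,0],[0.012,-0.06,-0.055,0],[0.012,-0.07,-0.055,0],[0.012,-0.085,-0.052,0]]' >/dev/null; python3 - <<'E'
from h import *
st();
c1=snap('scene','s2')['color'];cv2.imwrite('pics/crop2.png',cv2.resize(c1[120:240,190:330],None,fx=4,fy=4,interpolation=cv2.INTER_CUBIC)[:,:,::-1])
print(crow((-.069,-.020,.1015)),crow((-.0756,-.020,.0915)),crow((-.079,-.02,.084)),crow((-.082,-.02,.080)))
E
```

```text
t 2.37 case [-50.4 -18.2 113.6] yaw -0.008 F [-0.3  0.7 -0.6] w 0.01 g 0.0 j7 -0.5
[-0.005, -0.043, 0.028, -0.007] [-0.005, -0.06, 0.053, -0.007] [-0.005, -0.068, 0.072, -0.007] [-0.005, -0.076, 0.082, -0.007]
```

View pics/crop2.png

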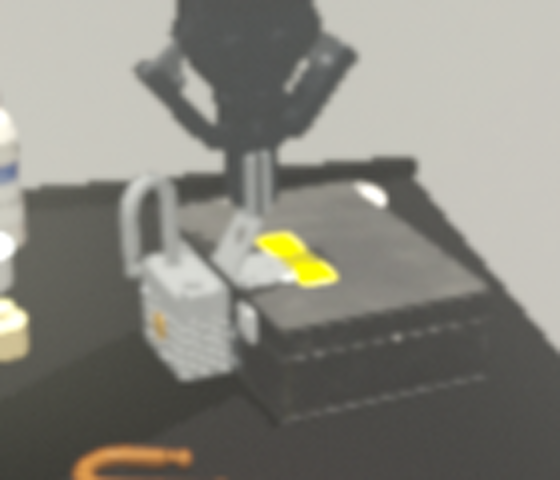

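The fingers are only just at the height of the strap's top (235,215). I'll back off, go lower and push again.

```bash
python3 -m crank '[[-0.003,0.025,-0.01,0],[-0.003,0.05,-0.0,0],[-0.003,0.055,0.03,0],[-0.003,0.055,0.04,0],[-0.003,0.055,0.04,0]]' >/dev/null; python3 -c "from h import *;st()"; python3 -m crank '[[0,-0.02,0,0],[0,-0.035,0,0],[0,-0.05,0,0],[0,-0.06,0,0],[0,-0.065,0,0]]' >/dev/null; python3 - <<'E'
from h import *
st();
c1=snap('scene','s3')['color'];cv2.imwrite('pics/crop3.png',cv2.resize(c1[120:240,190:330],None,fx=4,fy=4,interpolation=cv2.INTER_CUBIC)[:,:,::-1])
E
```

```text
t 2.83 case [-31.  -19.2  94.2] yaw -0.006 F [-0.6  0.4 -0.4] w 0.0 g 0.0 j7 -0.51
t 3.25 case [-56.2 -18.7  96.5] yaw -0.006 F [ 0.6 -0.5 -0.2] w -0.0 g 0.3 j7 -0.51
```

View pics/crop3.png

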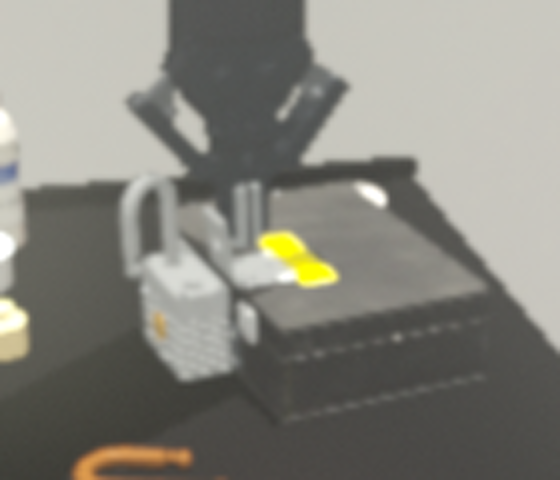

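Strap now past upright. Continuing the arc downward.

```bash
python3 -m crank '[[-0.002,-0.02,-0.004,0],[-0.002,-0.037,-0.001,0],[-0.002,-0.052,0.016,0],[-0.002,-0.06,0.031,0],[-0.002,-0.067,0.038,0]]' >/dev/null; python3 -c "from h import *;st()"; python3 -m crank '[[0,0,0,0],[0,0,0.003,0]]' >/dev/null;python3 -c "from h import *;st()"
```

```text
t 3.72 case [-83.4 -19.6  79.9] yaw -0.006 F [-0.1  0.3  0.1] w -0.0 g 0.0 j7 -0.52
t 3.88 case [-82.5 -19.4  79.6] yaw -0.006 F [-0.5 -0.1 -0.2] w -0.0 g 0.0 j7 -0.52
```

```bash
for i in 1 2 3; do python3 -m crank '[[0,0,0.003,0],[0,0,0.003,0]]' >/dev/null;python3 -c "from h import *;st()"; done
```

```text
t 4.05 case [-82.  -19.3  78.6] yaw -0.006 F [-1.  -0.2  0. ] w -0.0 g 0.0 j7 -0.52
t 4.22 case [-81.8 -19.2  78.4] yaw -0.006 F [-4.9 -0.2 13.9] w 0.0 g 6.4 j7 -0.52
t 4.38 case [-81.7 -19.2  78.1] yaw -0.006 F [-11.9   0.5  28. ] w 0.0 g 13.9 j7 -0.52
```

```bash
python3 -m crank '[[0,0,-0.04,0],[0,0,-0.12,0],[0,0,-0.2,0.12],[0,0,-0.25,0.24],[0,0,-0.25,0.36]]' 0 20 >/dev/null;python3 -m crank '[[0,0,0,0.12],[0,0,0,0.24],[0,0,0,0.36],[0,0,0,0.48],[0,0,0,0.6]]' >/dev/null; python3 - <<'E'
from h import *
st();
c1=snap('scene','s4')['color'];cv2.imwrite('pics/crop4.png',cv2.resize(c1[140:220,210:310],None,fx=7,fy=7,interpolation=cv2.INTER_CUBIC)[:,:,::-1])
print(crow((-.0998,.0109,.16),-1.2))
E
```

```text
t 5.22 case [-82.1 -19.3 176.3] yaw -1.012 F [-0.1 -0.1 -0.6] w 0.5 g 0.0 j7 -1.44
[0.002, -0.088, 0.041, 0.17]
```

View pics/crop4.png

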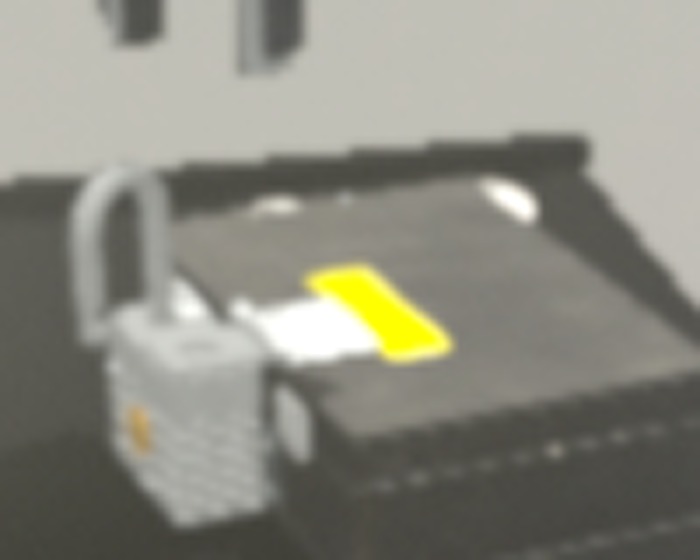

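```bash
python3 - <<'E'
from h import *
p=np.load('pose.npy');S=pickle.load(open('pics/s4.pkl','rb'))
P=lambda q:((proj(S,c2w(p,q))-[210,140])*7).round(0).tolist()
print('pivot',P([(-.084,.017,.062),(-.084,.017,.09)]),'hole',P((-.084,-.017,.0614)),'lid',P([(-.0665,-.095,.059),(-.099,-.032,.058),(-.099,.032,.058)]))
for y in(-1.4,-1.2,-1.0):
    d=lambda k,z:(-.084+k*np.sin(y),.017-k*np.cos(y),z)
    print(y,P([d(.017,.116),d(.034,.064),d(.034,.09)]))
E
```

```text
pivot [[168.0, 308.0], [165.0, 230.0]] hole [[205.0, 347.0]] lid [[350.0, 438.0], [178.0, 382.0], [111.0, 310.0]]
-1.4 [[116.0, 167.0], [78.0, 325.0], [74.0, 252.0]]
-1.2 [[122.0, 169.0], [90.0, 332.0], [86.0, 258.0]]
-1.0 [[130.0, 172.0], [105.0, 337.0], [101.0, 263.0]]
```

Strap is flat, with its eye at about (195,345). The shackle is unmoved, yaw about -1.05, and the lock sits ~2 mm left of my model, so I'll shift the estimate and go to the bow.

```bash
python3 - <<'E'
from h import *
p=np.load('pose.npy');p[:2]+=[-.0012,.0018];np.save('pose.npy',p)
print(crow((-.0987,.0085,.16),-1.05),crow((-.0987,.0085,.112),-1.05))
E
```

```text
[-0.001, -0.086, 0.041, 0.027] [-0.001, -0.086, 0.161, 0.027]
```

```bash
python3 -m crank '[[0,-0.04,0,0.027],[0,-0.086,0.02,0.027],[0,-0.086,0.08,0.027],[0,-0.086,0.13,0.027],[0,-0.086,0.16,0.027]]' >/dev/null;python3 -m crank '[[0,0,0,0]]' >/dev/null; python3 -c "
from h import *
st();print(crow((-.0987,.0085,.112),-1.05))
c1=snap('scene','s5')['color'];cv2.imwrite('pics/crop5.png',cv2.resize(c1[130:220,200:310],None,fx=6,fy=6,interpolation=cv2.INTER_CUBIC)[:,:,::-1])"
```

```text
t 5.77 case [-100.3    7.9  110. ] yaw -1.031 F [-1.2  0.   0.1] w 0.5 g 0.0 j7 -1.57
[0.004, 0.001, -0.005, 0.018]
```

View pics/crop5.png

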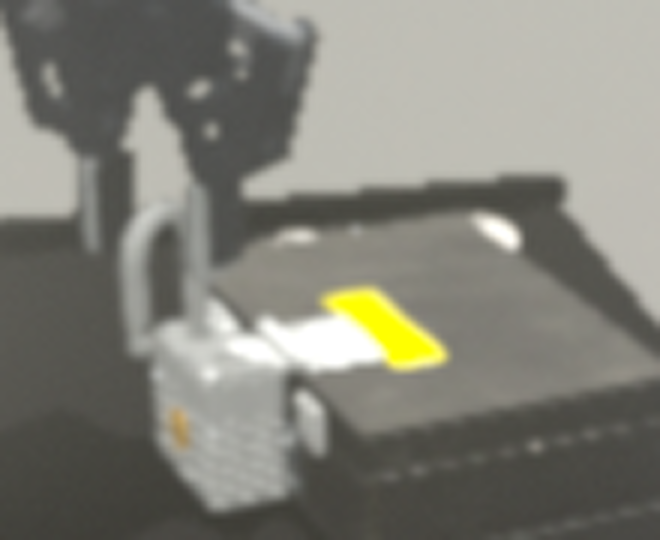

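The bow (160,215) is between the fingers. Closing gently.

```bash
for i in 1 2; do python3 -m crank '[[0,0,0,0],[0,0,0,0],[0,0,0,0]]' -1 25 >/dev/null; python3 -c "
from h import *
st()"; done
```

```text
t 6.07 case [-98.2   8.6 113.2] yaw -1.034 F [-0.4  0.3  0.5] w 0.1 g 26.0 j7 -1.57
t 6.32 case [-98.5   8.4 112.7] yaw -1.035 F [ 1.7 -1.1  0.8] w 0.1 g 25.5 j7 -1.58
```

```bash
python3 -m crank '[[0.0002,0.0044,0,-0.1],[0.0009,0.0088,0,-0.2],[0.0021,0.0131,0,-0.3],[0.0037,0.0173,0,-0.4],[0.0056,0.021,0,-0.494]]' >/dev/null; python3 -c "
from h import *
st()"; python3 -m crank '[[0.0002,0.0044,0,-0.1],[0.0009,0.0088,0,-0.2],[0.0021,0.0131,0,-0.3],[0.0037,0.0173,0,-0.4],[0.0056,0.021,0,-0.494]]' >/dev/null; python3 -c "
from h import *
st()"; python3 -m crank '[[0,0,0,0],[0,0,0,0]]' >/dev/null;python3 -c "
from h import *
st()
c1=snap('scene','s6')['color'];cv2.imwrite('pics/crop6.png',cv2.resize(c1[130:220,200:310],None,fx=6,fy=6,interpolation=cv2.INTER_CUBIC)[:,:,::-1])"
```

```text
t 6.73 case [-92.5   2.4 112.4] yaw -0.512 F [ 0.3 -0.3  0.9] w 0.09 g 25.5 j7 -1.05
t 7.15 case [-84.3   0.2 112.4] yaw 0.006 F [-0.2  0.   1.7] w 0.1 g 25.5 j7 -0.54
t 7.32 case [-84.3   0.2 112.3] yaw -0.003 F [-0.9  1.1  0.5] w 0.1 g 25.5 j7 -0.55
```

View pics/crop6.png

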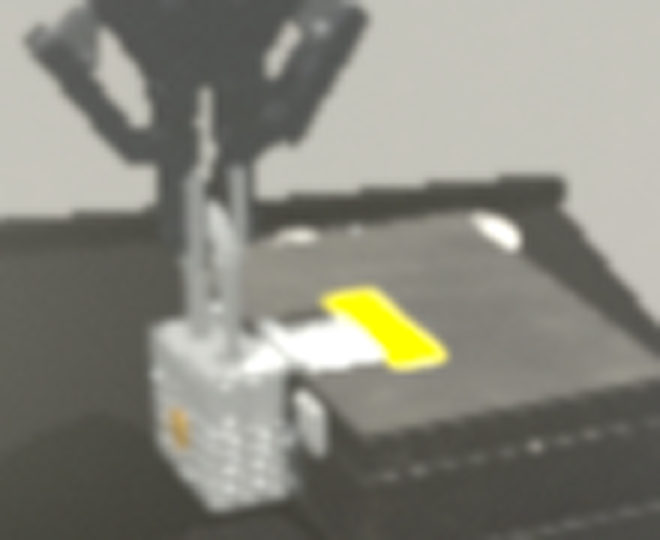

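Short leg's tip at (225,352) stands over the eye. Pressing down in small steps and watching force.

```bash
for i in 1 2 3 4; do python3 -m crank '[[0,0,0.0025,0],[0,0,0.005,0],[0,0,0.005,0]]' >/dev/null; python3 -c "
from h import *
st()"; done
```

```text
t 7.62 case [-84.4   0.2 110.1] yaw -0.001 F [0.5 0.8 1.1] w 0.09 g 25.4 j7 -0.55
t 7.87 case [-84.3   0.2 108.1] yaw -0.0 F [0.1 1.2 0.8] w 0.09 g 25.5 j7 -0.55
t 8.12 case [-84.3   0.2 106.1] yaw 0.0 F [0.  1.4 0.8] w 0.09 g 25.5 j7 -0.55
t 8.37 case [-84.2   0.2 104.1] yaw 0.0 F [1.  1.8 1.4] w 0.1 g 25.5 j7 -0.55
```

```bash
for i in 1 2 3; do python3 -m crank '[[0,0,0.0025,0],[0,0,0.005,0],[0,0,0.005,0]]' >/dev/null; python3 -c "
from h import *
st()"; done
c=1; python3 -m crank '[[0,0,0.0025,0],[0,0,0.0025,0]]' >/dev/null; python3 -c "
from h import *
st()
c1=snap('scene','s7')['color'];cv2.imwrite('pics/crop7.png',cv2.resize(c1[130:220,200:310],None,fx=6,fy=6,interpolation=cv2.INTER_CUBIC)[:,:,::-1])"
```

```text
t 8.62 case [-84.3   0.3 102.1] yaw 0.0 F [0.7 1.7 1. ] w 0.1 g 25.5 j7 -0.55
t 8.87 case [-84.3   0.3 100.1] yaw 0.0 F [0.9 2.6 0.2] w 0.1 g 25.5 j7 -0.56
t 9.12 case [-84.2   0.4  98.2] yaw 0.0 F [1.4 2.7 1.7] w 0.09 g 25.6 j7 -0.56
t 9.28 case [-84.2   0.4  97.3] yaw 0.0 F [2.  3.1 2.1] w 0.1 g 25.6 j7 -0.56
```

View pics/crop7.png

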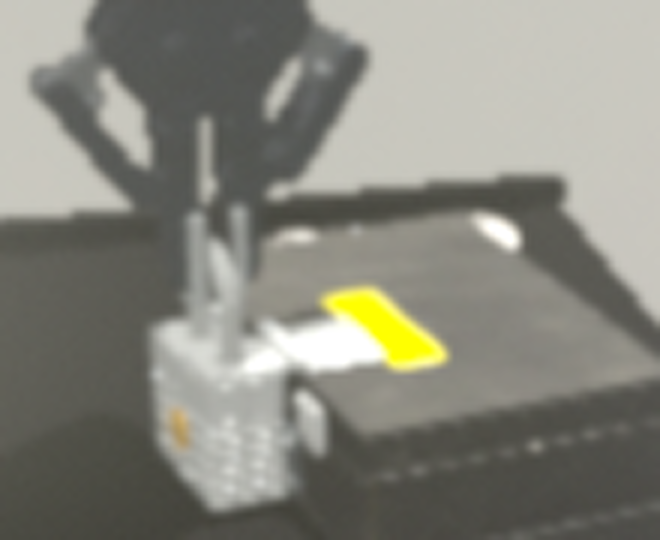

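The shackle is in by 15 mm. Finer steps now, feeling for the pawl.

```bash
for i in 1 2 3 4 5; do python3 -m crank '[[0.0002,0,0.0025,0],[0.0002,0,0.0025,0]]' >/dev/null; python3 -c "
from h import *
st()"; done
```

```text
t 9.5 case [-84.2   0.4  96.3] yaw 0.0 F [1.5 4.5 2.1] w 0.09 g 25.6 j7 -0.56
t 9.67 case [-84.2   0.5  95.2] yaw 0.0 F [1.5 3.  2. ] w 0.1 g 25.6 j7 -0.56
t 9.83 case [-84.3   0.5  94.1] yaw 0.0 F [2.5 3.9 1.9] w 0.1 g 25.5 j7 -0.56
t 10.0 case [-84.3   0.6  93.1] yaw 0.0 F [3.2 5.  1.6] w 0.1 g 25.5 j7 -0.57
t 10.17 case [-84.3   0.7  92.1] yaw 0.0 F [2.3 4.3 2.2] w 0.09 g 25.5 j7 -0.57
```

```bash
for i in 1 2 3 4; do python3 -m crank '[[0.0003,0,0.0025,0],[0.0003,0,0.0025,0]]' >/dev/null; python3 -c "
from h import *
st()"; done
```

```text
t 10.33 case [-84.3   0.8  91.2] yaw 0.0 F [2.8 4.2 1.4] w 0.1 g 25.5 j7 -0.57
t 10.5 case [-84.1   1.   90.4] yaw 0.0 F [1.6 4.2 5.9] w 0.1 g 26.0 j7 -0.57
t 10.67 case [-83.6   1.3  90.1] yaw 0.0 F [ 0.2  3.8 11.9] w 0.09 g 26.7 j7 -0.57
t 10.83 case [-83.    1.7  89.7] yaw 0.0 F [-0.5  4.3 17.1] w 0.09 g 27.4 j7 -0.57
```

Force rose quickly to 17 N, either the stop or binding. I'll unload, let go and see whether it stays down.

```bash
python3 -m crank '[[-0.001,0.001,-0.004,0],[-0.001,0.001,-0.004,0]]' >/dev/null; python3 -c "
from h import *
st()"; python3 -m crank '[[0,0,0,0],[0,0,0,0],[0,0,0,0],[0,0,0,0]]' 0 20 >/dev/null;  python3 -c "
from h import *
st()
c1=snap('scene','s8')['color'];cv2.imwrite('pics/crop8.png',cv2.resize(c1[130:220,200:310],None,fx=6,fy=6,interpolation=cv2.INTER_CUBIC)[:,:,::-1])"
```

```text
t 11.0 case [-83.4   0.9  90.4] yaw 0.0 F [1.4 5.1 7.5] w 0.1 g 26.3 j7 -0.57
t 11.33 case [-84.3  -0.1  89.4] yaw -0.0 F [-0.7  0.5  0.2] w 0.5 g 0.0 j7 -0.57
```

View pics/crop8.png

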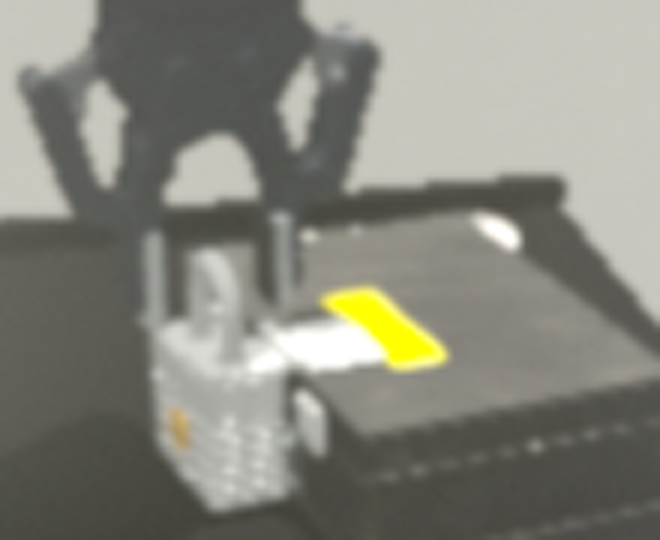

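The bow's top is at about (213,250), low. Checking the travel in that picture.

```bash
python3 - <<'E'
from h import *
p=np.load('pose.npy');S=pickle.load(open('pics/s8.pkl','rb'))
for t in(0,10,18,20,22,24,26): print(t,((proj(S,c2w(p,(-.084,0,.1205-t/1000)))-[200,130])*6).round(0).tolist())
E
python3 -m crank '[[0,0,-0.05,0],[0,0,-0.1,0],[0,0,-0.1,0],[0,0,-0.1,0],[0,0,-0.1,0]]' -1 >/dev/null; python3 -m crank '[[0,0,0,0],[0,0,0,0],[0,0,0,0]]'  >/dev/null; python3 -c "
from h import *
st();snap('scene','s9')
a=cv2.imread('pics/s8.png').astype(int);b=cv2.imread('pics/s9.png').astype(int)
g=cv2.matchTemplate(cv2.resize(b[165:205,215:255].astype(np.uint8),None,fx=4,fy=4),cv2.resize(a[172:192,228:242].astype(np.uint8),None,fx=4,fy=4),5);print(cv2.minMaxLoc(g))"
```

```text
0 [[209.0, 197.0]]
10 [[210.0, 221.0]]
18 [[210.0, 241.0]]
20 [[211.0, 246.0]]
22 [[211.0, 251.0]]
24 [[211.0, 256.0]]
26 [[211.0, 261.0]]
t 12.05 case [-84.2   0.5 129.3] yaw 0.0 F [ 0.  -0.3  0.7] w -0.0 g 0.0 j7 -0.53
(-0.3082846701145172, 0.9807487726211548, (104, 80), (51, 28))
```

It stays down at ~22 mm with the gripper clear. I'll confirm with a gentle press from above.

```bash
python3 -m crank '[[-0.001,0,0.015,0],[-0.001,0,0.03,0],[-0.001,0,0.03,0]]' -1 >/dev/null; python3 -c "
from h import *
st()"; for i in 1 2 3; do python3 -m crank '[[0,0,0.002,0],[0,0,0.002,0]]'  >/dev/null; python3 -c "
from h import *
st()"; done
```

```text
t 12.35 case [-8.470e+01 -1.000e-01  1.163e+02] yaw 0.0 F [-0.5 -0.3 -0.6] w -0.0 g 0.0 j7 -0.54
t 12.52 case [-84.    0.2 116.8] yaw 0.0 F [ 0.1  0.2 -0.2] w 0.0 g 0.0 j7 -0.54
t 12.68 case [-83.8   0.2 116.3] yaw 0.0 F [-0.2  0.9 -0. ] w 0.0 g 0.0 j7 -0.54
t 12.85 case [-83.8   0.3 115.5] yaw 0.0 F [ 0.1 -0.   0.3] w -0.0 g 0.1 j7 -0.54
```

```bash
for i in 1 2 3; do python3 -m crank '[[0,0,0.0015,0],[0,0,0.0015,0]]'  >/dev/null; python3 -c "
from h import *
st()"; done
```

```text
t 13.02 case [-83.6   0.4 115.1] yaw 0.0 F [ 0.  -0.8  2.7] w -0.0 g 1.2 j7 -0.54
t 13.18 case [-83.6   0.4 114.5] yaw 0.0 F [ 0.6 -0.   3.3] w 0.0 g 1.8 j7 -0.54
t 13.35 case [-83.7   0.3 113.8] yaw 0.0 F [1.5 1.  4. ] w 0.0 g 1.9 j7 -0.54
```

```bash
for i in 1 2 3; do python3 -m crank '[[0,0,0.001,0],[0,0,0.001,0]]'  >/dev/null; python3 -c "
from h import *
st()"; done
```

```text
t 13.52 case [-83.7   0.4 113.5] yaw 0.0 F [0.2 1.  4.9] w 0.0 g 2.7 j7 -0.54
t 13.68 case [-83.5   0.6 113.3] yaw 0.0 F [-0.8  0.6  7.8] w 0.0 g 3.5 j7 -0.54
t 13.85 case [-83.2   0.7 113.2] yaw 0.0 F [0.6 1.  9.8] w -0.0 g 4.5 j7 -0.54
```

```bash
python3 -m crank '[[0,0,0.001,0],[0,0,0.001,0]]'  >/dev/null; python3 -c "
from h import *
st()"; python3 -m crank '[[0,0,-0.02,0],[0,0,-0.06,0],[0,0,-0.12,0],[0,0,-0.2,0],[0,0,-0.2,0]]' >/dev/null; python3 -m crank '[[0,0,0,0],[0,0,0,0],[0,0,0,0],[0,0,0,0],[0,0,0,0]]' >/dev/null; python3 -c "
from h import *
st();c1=snap('scene','s10')['color'];cv2.imwrite('pics/crop10.png',cv2.resize(c1[130:260,190:360],None,fx=4.5,fy=4.5,interpolation=cv2.INTER_CUBIC)[:,:,::-1])
a=cv2.imread('pics/s8.png');b=cv2.imread('pics/s10.png')
g=cv2.matchTemplate(cv2.resize(b[165:205,215:255],None,fx=4,fy=4),cv2.resize(a[172:192,228:242],None,fx=4,fy=4),5);print(cv2.minMaxLoc(g))"
```

```text
t 14.02 case [-83.1   0.9 113. ] yaw 0.0 F [ 0.8  0.3 11.3] w -0.0 g 5.5 j7 -0.54
t 14.85 case [-8.430e+01  1.000e-01  1.913e+02] yaw 0.0 F [ 0.2 -1.4 -0.2] w 0.01 g 0.0 j7 -0.47
(-0.3443198800086975, 0.9634978175163269, (104, 80), (51, 27))
```

View pics/crop10.png

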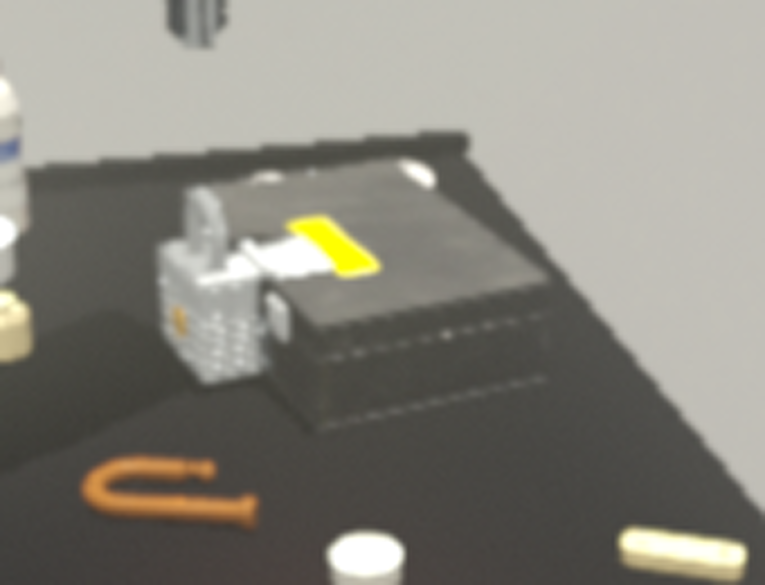

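The shackle is down at (205,220) and has stayed put. The strap is flat, the bystanders are unmoved and the gripper is clear.

```bash
python3 -c "
from workcell import manip; print(manip.hand_in())"
```

```text
the job is handed in; nothing more can be done
None
```

The strap is folded flat and the shackle is pressed through its eye into the lock; it stayed down when released and I handed the job in at about 15 s, though I pressed harder than needed at times: up to about 28 N on the strap and 17 N on the shackle.

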